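Open the foyer bureau: clear the photo stand, pull both supports, lower the flap

ROBOT

A 6-joint arm with a two-finger parallel gripper is mounted at the origin on the work surface. World frame = base frame: x ahead of the robot, y to its left, z up, the work surface at z = 0. Lengths are in m, angles in rad, forces in N, time in s.
With the tool pointing down it reaches from about 0.375 to 0.9 m from the base axis. Payload 3.1 kg.
Tool frame: the origin (TCP) lies between the finger pads; the fingertips stand tip_reach ahead of it and the grasp point (between the pads) lies 5 mm behind it (tip_reach is the distance from the TCP to the fingertips, in m); z points along the fingers, y is the direction in which the jaws open and shut (so a half turn about z gives the same grasp; the last joint's range is limited). The gripper opens to 85 mm and grips with 20 to 120 N. Pads are 22 mm wide; open, the fingers measure 114 mm over their backs; the gripper's body (76 mm by 85 mm) begins 54 mm behind the grasp point. The pads swing forward as they close: fully open they stand 13 mm farther back than shut.
Start: joints at [1.107, 0.527, 1.433, -0, 1.181, -0.178], TCP at [0.176, 0.6, 0.221] pointing down, gripper open.
Joint ranges: [-3.08, 3.08], [-0.75, 2.2], [0.22, 2.44], [-1.43, 4.57], [0, 2.65], [-2.85, 2.85]. Speed limits (rad/s): [2.79, 2.79, 3.14, 3.14, 3.14, 3.14].

INTERFACE

Orientations are given as [roll, pitch, yaw] about the fixed x, y, z axes, in that order (R = Rz(yaw) Ry(pitch) Rx(roll)).
In Python, from station import * gives the robot as it stands.
- The arm moves only by the tool servo_tool, never from a script. Its argument "targets" is a list of rows, each a list of 6 numbers: the shift along the tool's x, y, z in m, then the turn, a rotation vector about the tool's x, y, z in degrees. In form: [[x, y, z, ax, ay, az], ...]. A call has 1 to 12 rows; each row shifts and turns the commanded pose from where the row before left it, along the tool's axes as they then stand; what a row does not reach is not made up. A row lasts 1/10 s, in which the tool goes at most 50 mm and 8.59 degrees, less where a joint would pass 70% of its speed; a pose out of reach is approached as far as the arm can. A call with a gripper value outside its range is refused whole. "fingers" is the finger opening in m, from 0 to 0.0854, set as the call begins (left out, the last holds). The fingers move at their own pace and stop on an object; "squeeze" is the grip in N (left out, the last holds). Time passes only in rows, so rows that do not move let the fingers close. It gives the time, the measured TCP pose, the force and the opening at its end, in the units of the state.
- observe(): the state, without advancing time (a new reading comes with each control period).
- capture(name): name is "scene" or "side" or "wrist"; returns (picture, depth): 400x640x3 uint8, red, green, blue; 400x640 float32, m along the optical axis (not along the pixel's ray), 0 where there is no reading.
- camera_params(name): a dict with "K" (3x3 intrinsics, pixels), "k1" (the pictures are not rectified: a ray, as slopes to the right and down, at radius r is drawn at 1 + k1 r^2 times it, then the intrinsics apply), "T" (4x4, takes a point from camera to world coordinates); the wrist camera has in their place "tool_from_camera" (4x4, takes a point from camera to tool coordinates, whose origin is the TCP and whose axes are the flange's). Camera axes: x right, y up, looking along -z (the intrinsics and any distortion apply to the point x, -y, -z); pixel columns grow to the right and rows downward; lengths in m; the calibration is good to about 2 mm. A picture is of the moment at which its call begins: read the wrist's pose just before it. camera_params takes no time and is no camera call.
- job_done(): hands the job in, once; it reports no verdict.
The state is a dict: "time_s": time; "q": joint angles; "qd": joint speeds; "tau": joint torques, N m; "position": TCP position; "ee_rot": TCP orientation; "contact_force": force on the tool from outside, world axes, zero at the start; "wrist_torque": the same for the moment, N m; "opening": opening from 0.0 (shut) to 1.0 (fully open).
Only numpy, scipy, OpenCV 4.12 (cv2) and the standard library are available. Lean on these libraries where they do the work, as an engineer would, in place of code of your own. Each camera call takes 0.05 s, during which the arm holds its last target.

TASK

Set up the small bureau on the credenza for writing. First move the photo frame in its spring-clamp stand aside, left standing upright on the credenza and clear of where the writing flap comes down; then pull both slide-out supports all the way out while the flap is still up, and only then tip the flap forward and lower it, without slamming it, until it lies level on both supports. Leave the bowl, the pen and the coaster where they are.

Things in the scene. Friction and masses are not known exactly. Their poses are not given: they have to be found in the camera images.
- bureau: Smoked-oak table-top bureau, fixed: 420 mm wide (y), 250 deep (x), top board 239 high. Origin on the credenza top at the middle of its front; x points from the front into it, away from the robot, y to the robot's left, z up. Lower front, up to 105 mm, upright: a plain fixed rail with a slide-out support at each end. Above it leans the sloping drop-front flap, hinged along y at x = 0, 105 mm up.
- flap (a joint): Flap angle, rad: 0 shut (leaning back 30 degrees from upright), 0.524 upright, 2.094 level, open towards the robot. May start ajar. A braked stay holds it where it is left until it leans some 33 to 50 degrees past upright; then it may sink slowly by itself (under 1 rad/s) or be pressed down. Moving it takes about 5 N at the free edge. Only the supports stop it at level. Mass 0.5 to 0.75 kg.
- flap_lip (a point): Middle of the flap's free edge, half-way through its thickness. Shut, it is the uppermost edge and stands about 30 mm clear above the bureau's top board: fingers can reach down behind it to hook it towards the robot, or pinch it. In the point's axes -x runs along the flap from hinge to free edge, y along the edge, +z out of the inner (writing) face; equal to the bureau's axes when level.
- support_left (a joint): How far the left (+y) support is pulled out, m: 0 = in, stop at 0.110; may start a little out. It slides straight along the bureau's -x with about 2.5 N of friction. An oak bar 20 mm wide and 52 mm high, its top at the height of the hinge.
- support_left_bar (a point): Centre of the left support's T-bar pull: a level steel bar 12 mm thick, 60 mm long along the bureau's y, 38 mm in front of the support's end face on one central 10 mm stem, which leaves a 32 mm gap behind the bar on either side of the stem. 78.5 mm above the credenza, at y = +183 mm of the bureau; its x in the bureau's frame is -39 mm minus the joint value.
- support_right (a joint): The same for the right (-y) support.
- support_right_bar (a point): The same for the right support, at y = -183 mm of the bureau.
- photo_center (a point): Centre of the clear acrylic photo frame, 90 mm above the stand's underside. Frame 12 mm thick along the point's x, 88 wide along y, 80 high along z (top at 130 mm). A chrome spring clamp (26 thick, 34 wide, up to 68 high) grips its lower edge, on a round foot 72 mm across, 10 high. One rigid piece, 0.25 to 0.42 kg. Starts standing before the bureau, where the flap would come down on it.
- bowl: Teal ceramic bowl, 130 mm across, 55 mm high, origin at the centre of its underside. Bystander.
- pen_center (a point): Centre of the aluminium pen lying on the credenza, 140 mm long along its x and 10 mm thick. Bystander.
- coaster: Round grey-black hard silicone coaster, 96 mm across, 8 mm thick, origin at the centre of its underside. Bystander.
- hinge_mid (a point): Middle of the flap's hinge line, 105 mm above the credenza, fixed to the bureau with the bureau's axes. The flap is 420 mm wide, 14 mm thick and 195 mm from hinge line to free edge. Its outer face passes through the hinge line and becomes the underside: open and level, its underside is 105 mm and its writing face 119 mm above the credenza, and it reaches 195 mm out in front of the bureau.
Things that resemble listed ones, but are neither listed nor needed, are in the scene too. Of the things that look like the part that bears photo_center, the smallest one is meant.

How it is judged:
On the way, in this order (a step that is already met when the one before it is completed fails the run):
1. the photo stand stands upright on the credenza, clear of where the flap comes down (angle between photo_center's own z axis and vertical below 0.15 rad and height (world z) of photo_center between 0.075 and 0.105 m and (y of photo_center in the frame of bureau above 0.235 m or y of photo_center in the frame of bureau below -0.235 m or x of photo_center in the frame of bureau below -0.23 m)), for 0.2 s.
2. both supports are pulled out to within 12 mm of their stops while the flap is still up (value of joint each of support_left, support_right above 0.098 m and value of joint flap below 0.6 rad), for 0.2 s.
3. the flap is lowered level onto both supports (value of joint each of support_left, support_right above 0.098 m and value of joint flap between 2.05 and 2.138 rad), for 0.2 s.
At the end, for the whole second after the job is handed in: Flap level (within 2.5 degrees) and at rest on both supports, each within 12 mm of its stop; photo stand upright on the credenza (within 0.15 rad), its centre at least 235 mm to either side of the bureau's middle or 230 mm in front of its front; bystanders moved under 25 mm (all of step 1 and all of step 3 and velocity of joint flap between -0.05 and 0.05 rad/s); the robot touches nothing.
It fails at once if the flap is let down below level (more than 0.12 rad past) (value of joint flap above 2.214 rad).
It fails at once if the flap is slammed (faster than 2 rad/s) (velocity of joint flap above 2 rad/s).
It fails at once if the photo stand is knocked over (angle between photo_center's own z axis and vertical above 0.8 rad).
It fails at once if the bowl, the pen or the coaster is displaced by more than 25 mm (distance of any of bowl, pen_center, coaster from where it was at the start of the episode above 0.025 m).
It also fails if it takes over 72 s, if anything falls off the work surface, if the arm or the gripper's body presses on something with over 40 N, if the wrist force passes 120 N, or if a joint passes its speed limit or range.

## Working session

There is one attempt and no reset: what is moved stays moved. The work goes in short steps, Python scripts to look and compute and a tool call to move; the robot and the scene stay as the last step left them, time stands still between calls to the robot, and variables do not carry over. Pictures are saved under pics/ and viewed, and the job is handed in when it is done.

Besides the shell and the picture viewer there is one more tool, called after "Call:" as name(argument=value, ...) on one line, values as JSON. servo_tool: Moves the arm, as the interface text tells. Its arguments: {"type":"object","properties":{"targets":{"type":"array","items":{"type":"array","items":{"type":"number"}}},"fingers":{"type":"number"},"squeeze":{"type":"number"}},"required":["targets"]}

```bash
ls; mkdir -p pics; python3 - <<'E'
from station import *
import cv2,numpy as np
print(observe())
for n in ["scene","side","wrist"]:
    p,d=capture(n); cv2.imwrite(f"pics/{n}0.png",p[:,:,::-1]); np.save(f"pics/{n}0.npy",d)
    print(n,camera_params(n))
E
```

```text
pics
{'time_s': 0.0, 'q': array([ 1.10653051e+00,  5.28481743e-01,  1.43393252e+00,  7.23675514e-06,
        1.18142070e+00, -1.78501215e-01]), 'qd': array([ 2.43326185e-03, -1.54781189e-03,  1.88142347e-05,  5.11882917e-04,
        1.89490594e-03,  7.20740571e-05]), 'tau': array([-1.14106930e-03, -4.42351127e+01, -1.78019947e+01, -3.30890989e-04,
        8.54873098e-03, -1.15754028e-05]), 'position': array([0.17580575, 0.59897044, 0.21991449]), 'ee_rot': array([-3.13938715e+00, -4.04716012e-04,  2.85582485e+00]), 'contact_force': array([ 0.10358985,  0.27316873, -0.71435212]), 'wrist_torque': array([-0.02326551,  0.00115675,  0.008186  ]), 'opening': 0.9985663310184121}
scene {'K': array([[399.688393  ,   0.        , 322.52989833],
       [  0.        , 399.688393  , 197.99091647],
       [  0.        ,   0.        ,   1.        ]]), 'k1': 0.012631743229973243, 'T': array([[-0.88590826, -0.37776353,  0.2691863 ,  0.84527256],
       [ 0.46375296, -0.73380267,  0.49645426,  0.63425354],
       [ 0.00998732,  0.56464887,  0.82527081,  1.23187777],
       [ 0.        ,  0.        ,  0.
[... 326 characters left out ...]
5499, -0.93490183],
       [-0.02340917,  0.79315492,  0.60856987,  0.93736045],
       [ 0.        ,  0.        ,  0.        ,  1.        ]])}
wrist {'K': array([[341.49065579,   0.        , 322.91472326],
       [  0.        , 341.49065579, 195.90482242],
       [  0.        ,   0.        ,   1.        ]]), 'k1': -0.07128267975138015, 'tool_from_camera': array([[-6.54504407e-04,  9.55515943e-01,  2.94938731e-01,
         7.53860171e-02],
       [ 9.99998790e-01,  1.04161737e-03, -1.15542095e-03,
        -1.27393169e-03],
       [-1.41123644e-03,  2.94937618e-01, -9.55515468e-01,
        -1.54026569e-01],
       [ 0.00000000e+00,  0.00000000e+00,  0.00000000e+00,
         1.00000000e+00]])}
```

View pics/scene0.png

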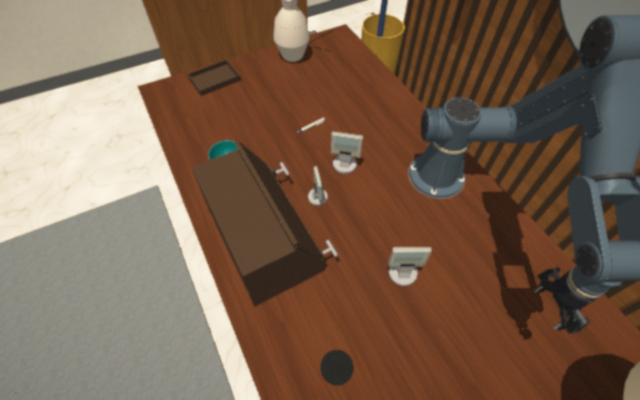

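View pics/side0.png

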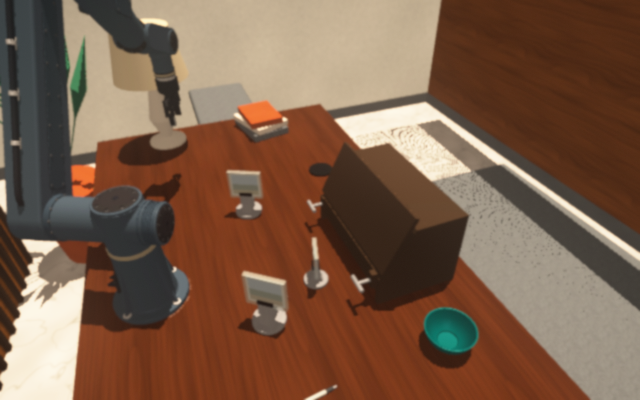

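View pics/wrist0.png

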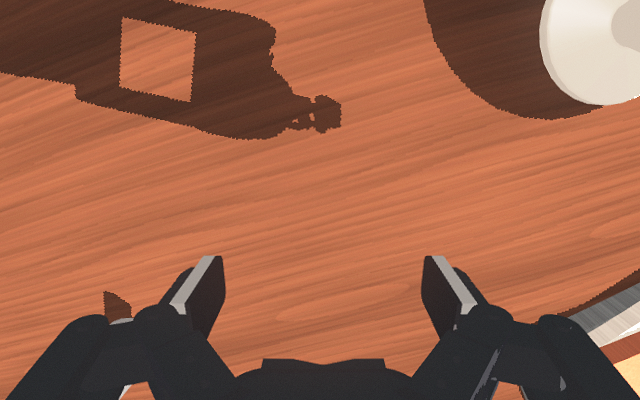

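```bash
python3 - <<'E'
import station,inspect
print([n for n in dir(station) if not n.startswith('__')]); print(getattr(station,'tip_reach',None))
E
```

```text
['Unreachable', 'camera_params', 'capture', 'job_done', 'observe', 'tip_reach']
0.014
```

The scene view shows the small stand at about (318,185), the bureau behind it with T-bars at (283,171) and (331,250), and the two larger stands at (345,150) and (405,262). The bowl is at (222,150), the pen at (311,125) and the coaster at (337,367).

```bash
cat > h.py <<'E'
import numpy as np, cv2
from station import *
from scipy.spatial.transform import Rotation as Ro
def Tcam(n,st=None):
    P=camera_params(n)
    if n!='wrist': return P['T']
    T=np.eye(4); T[:3,:3]=Ro.from_euler('xyz',st['ee_rot']).as_matrix(); T[:3,3]=st['position']
    return T@P['tool_from_camera']
def slopes(n,uv):
    P=camera_params(n); uv=np.atleast_2d(np.array(uv,float))
    s=cv2.undistortPoints(uv[:,None,:],P['K'],np.array([P['k1'],0,0,0,0.])) [:,0,:]
    return s
def cloud(n,depth,uv=None,st=None):
    T=Tcam(n,st)
    if uv is None:
        h,w=depth.shape; u,v=np.meshgrid(np.arange(w),np.arange(h)); uv=np.c_[u.ravel(),v.ravel()]
    uv=np.atleast_2d(uv); s=slopes(n,uv); z=depth[uv[:,1].astype(int),uv[:,0].astype(int)]
    pc=np.c_[s[:,0]*z,-s[:,1]*z,-z]
    w=pc@T[:3,:3].T+T[:3,3]; w[z==0]=np.nan
    return w
def ray(n,uv,st=None):
    T=Tcam(n,st); s=slopes(n,uv); d=np.c_[s[:,0],-s[:,1],-np.ones(len(s))]@T[:3,:3].T
    return T[:3,3],d
def onplane(n,uv,z,st=None):
    o,d=ray(n,uv,st); return o+d*((z-o[2])/d[:,2])[:,None]
def proj(n,pts,st=None):
    T=Tcam(n,st); P=camera_params(n); p=(np.atleast_2d(pts)-T[:3,3])@T[:3,:3]
    x=p[:,0]/-p[:,2]; y=-p[:,1]/-p[:,2]; r=1+P['k1']*(x*x+y*y)
    return np.c_[x*r*P['K'][0,0]+P['K'][0,2],y*r*P['K'][1,1]+P['K'][1,2]]
E
python3 - <<'E'
from h import *
for n in ['scene','side']:
    im=cv2.imread(f'pics/{n}0.png'); d=np.load(f'pics/{n}0.npy')
    c=cloud(n,d).reshape(400,640,3)
    z=c[:,:,2]
    # bureau top
    m=(abs(z-0.239)<0.008)&(c[:,:,0]>0.3)&(c[:,:,0]<1.2)&(abs(c[:,:,1])<0.6)
    P=c[m]; r=cv2.minAreaRect(P[:,:2].astype(np.float32)); print(n,'top',m.sum(),r,cv2.boxPoints(r).round(4).tolist(),np.median(P[:,2]))
    t=(abs(z)<0.01); print('table',np.median(z[t]), z[t].std())
    cv2.imwrite(f'pics/{n}0_crop.png',cv2.resize(im[100:310,180:460] if n=='scene' else im[120:350,200:500],None,fx=2.6,fy=2.6,interpolation=cv2.INTER_CUBIC))
    hsv=cv2.cvtColor(im,cv2.COLOR_BGR2HSV)
    m=(z>0.002)&(z<0.26)&(hsv[:,:,1]<90)&(c[:,:,0]<0.9)&(c[:,:,0]>0.2)&(hsv[:,:,2]>50)
    k,l,s,_=cv2.connectedComponentsWithStats(m.astype(np.uint8))
    for i in range(1,k):
        if s[i,4]>15:
            p=c[l==i]; print(n,s[i],np.nanmin(p,0).round(3),np.nanmax(p,0).round(3),np.nanmedian(p,0).round(3))
E
```

```text
scene top 6680 ((0.736690878868103, -0.05186989903450012), (0.19068139791488647, 0.42717987298965454), 1.4602935314178467) [[0.6359000205993652, 0.15919999778270721], [0.6467999815940857, -0.2678000032901764], [0.8374000191688538, -0.2630000114440918], [0.8266000151634216, 0.16410000622272491]] 0.23940949838413728
table 0.00046841826387966634 0.0029031313380280146
scene [274   7  22  55 822] [ 0.2   -0.972  0.002] [ 0.266 -0.846  0.257] [ 0.229 -0.89   0.151]
scene [297 117  27  16  91] [ 0.252 -0.479  0.002] [ 0.384 -0.446  0.018] [ 0.313 -0.457  0.009]
scene [ 331  131   32   42 1021] [ 0.226 -0.277  0.002] [ 0.341 -0.164  0.176] [ 0.299 -0.202  0.094]
scene [210 140  25   9  31] [ 0.645 -0.55   0.002] [ 0.741 -0.471  0.059] [ 0.694 -0.494  0.054]
scene [209 146  30  15  52] [ 0.644 -0.457  0.036] [ 0.774 -0.251  0.248] [ 0.725 -0.26   0.239]
scene [275 162  14  14  81] [ 0.505 -0.32   0.002] [ 0.574 -0.21   0.101] [ 0.537 -0.239  0.083]
scene [308 166  20  40 394] [ 0.401 -0.248  0.002] [ 0.495 -0.073  0.136] [ 0.466 -0.11   0.027]
scene [322 240  16  17 107] [0.506 0.075 0.002] [
[... 1013 characters left out ...]
0.317 0.171] [0.346 0.266 0.098]
side [307 200  16  12  70] [0.528 0.094 0.066] [0.575 0.159 0.09 ] [0.537 0.123 0.081]
side [463 215   6  20  35] [ 0.829 -0.263  0.172] [ 0.839 -0.258  0.237] [ 0.834 -0.261  0.205]
side [458 236   6  20  37] [ 0.829 -0.263  0.096] [ 0.84  -0.256  0.168] [ 0.834 -0.261  0.133]
side [304 238  24  51 506] [ 0.422 -0.166  0.002] [ 0.495 -0.081  0.133] [ 0.45  -0.135  0.012]
side [ 243  272   43   63 1888] [ 0.245 -0.259  0.002] [ 0.339 -0.173  0.17 ] [ 0.289 -0.225  0.094]
side [351 275  20  18 128] [ 0.526 -0.272  0.002] [ 0.593 -0.155  0.089] [ 0.536 -0.243  0.082]
side [306 386  31  14 117] [ 0.312 -0.463  0.002] [ 0.388 -0.449  0.012] [ 0.348 -0.456  0.007]
```

View pics/scene0_crop.png

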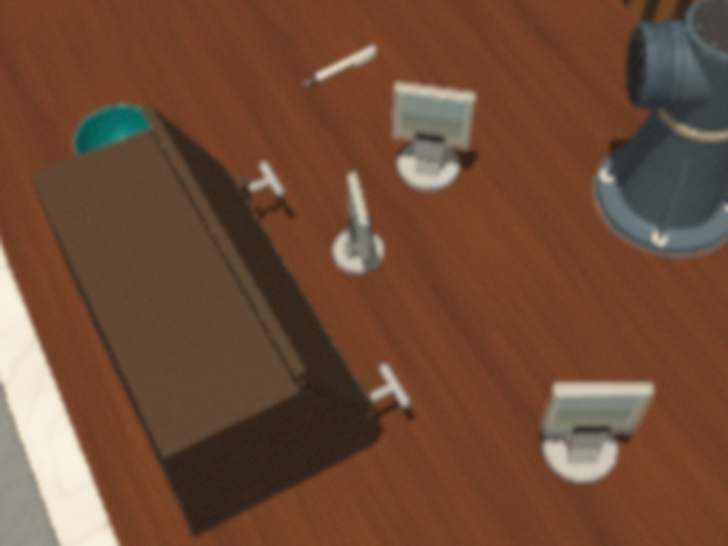

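View pics/side0_crop.png

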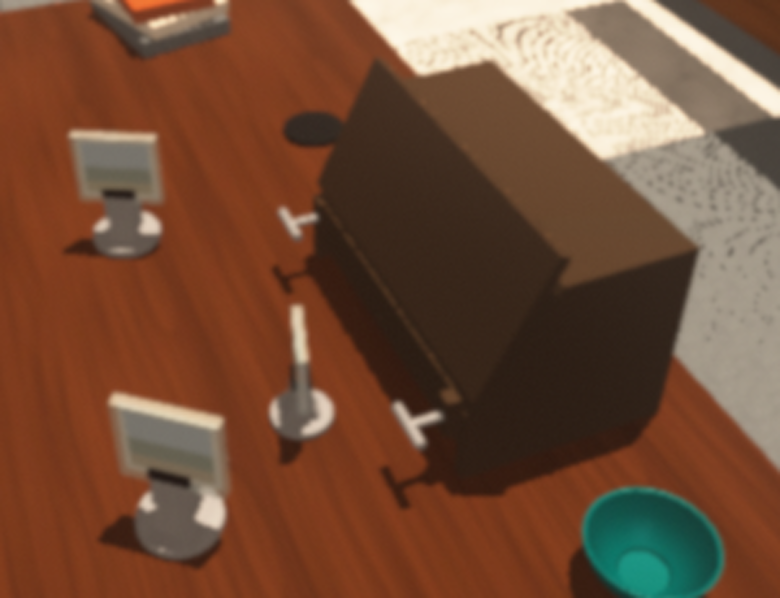

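```bash
python3 - <<'E'
from h import *
for n,box in [('scene',(300,160,335,210)),('side',(298,232,335,292))]:
    im=cv2.imread(f'pics/{n}0.png'); d=np.load(f'pics/{n}0.npy')
    c=cloud(n,d).reshape(400,640,3); hsv=cv2.cvtColor(im,cv2.COLOR_BGR2HSV)
    x0,y0,x1,y1=box; cc=c[y0:y1,x0:x1].reshape(-1,3); hh=hsv[y0:y1,x0:x1].reshape(-1,3)
    g=(hh[:,1]<110)
    f=cc[g&(abs(cc[:,2]-0.009)<0.006)&(cc[:,0]<0.51)]; r=cv2.minEnclosingCircle(f[:,:2].astype(np.float32)); print(n,'foot',len(f),r, np.median(f,0))
    t=cc[g&(cc[:,2]>0.07)&(cc[:,2]<0.14)&(cc[:,0]<0.51)]
    r=cv2.minAreaRect(t[:,:2].astype(np.float32)); print('frame',len(t),r,cv2.boxPoints(r).round(3).tolist(),t[:,2].max(),np.median(t,0))
    for zz in np.arange(0.07,0.14,0.01):
        q=t[abs(t[:,2]-zz)<0.005]
        if len(q): print(zz.round(3),len(q),q.min(0).round(3),q.max(0).round(3))
E
cat > zoom.py <<'E'
import sys,cv2
n,x0,y0,x1,y1,s,o=sys.argv[1:]
im=cv2.imread(n)[int(y0):int(y1),int(x0):int(x1)]
cv2.imwrite(o,cv2.resize(im,None,fx=float(s),fy=float(s),interpolation=cv2.INTER_NEAREST))
E
python3 zoom.py pics/scene0.png 295 155 345 210 10 pics/z1.png;python3 zoom.py pics/side0.png 295 230 345 295 9 pics/z2.png
```

```text
scene foot 183 ((0.40532994270324707, -0.16891586780548096), 0.11280909925699234) [ 0.46453511 -0.11492905  0.01026042]
frame 152 ((0.46104446053504944, -0.11911530792713165), (0.09204036742448807, 0.015904411673545837), 73.96525573730469) [[0.4410000145435333, -0.16099999845027924], [0.4560000002384186, -0.16599999368190765], [0.48100000619888306, -0.07699999958276749], [0.4659999907016754, -0.0729999989271164]] 0.13616487921973386 [ 0.4652574  -0.10849058  0.12725499]
0.07 11 [ 0.455 -0.152  0.07 ] [ 0.476 -0.077  0.075]
0.08 11 [ 0.455 -0.153  0.075] [ 0.473 -0.077  0.085]
0.09 13 [ 0.455 -0.153  0.085] [ 0.476 -0.075  0.095]
0.1 12 [ 0.455 -0.152  0.097] [ 0.477 -0.076  0.105]
0.11 13 [ 0.456 -0.15   0.106] [ 0.476 -0.073  0.115]
0.12 13 [ 0.457 -0.149  0.116] [ 0.476 -0.074  0.124]
0.13 75 [ 0.443 -0.164  0.126] [ 0.476 -0.073  0.135]
0.14 4 [ 0.449 -0.15   0.135] [ 0.465 -0.117  0.136]
side foot 267 ((0.45686236023902893, -0.12256469577550888), 0.03596537932753563) [ 0.45150508 -0.13228347  0.0086814 ]
frame 169 ((0.4569537043571472, -0.1223037987947464), (0.08864843100309372, 0.012106146663427353), 74.07755279541016) [[0.4390000104904175, -0.16300000250339508], [0.45100000500679016, -0.16699999570846558], [0.4749999940395355, -0.08100000023841858], [0.46299999952316284, -0.07800000160932541]] 0.13318802066760904 [ 0.44961468 -0.14476068  0.12686122]
0.07 7 [ 0.441 -0.164  0.071] [ 0.449 -0.134  0.075]
0.08 12 [ 0.44  -0.165  0.075] [ 0.449 -0.135  0.085]
0.09 10 [ 0.441 -0.165  0.085] [ 0.449 -0.142  0.094]
0.1 16 [ 0.441 -0.165  0.096] [ 0.456 -0.105  0.105]
0.11 12 [ 0.442 -0.164  0.105] [ 0.455 -0.108  0.113]
0.12 15 [ 0.441 -0.166  0.116] [ 0.459 -0.099  0.125]
0.13 97 [ 0.442 -0.165  0.125] [ 0.473 -0.079  0.133]
```

View pics/z1.png

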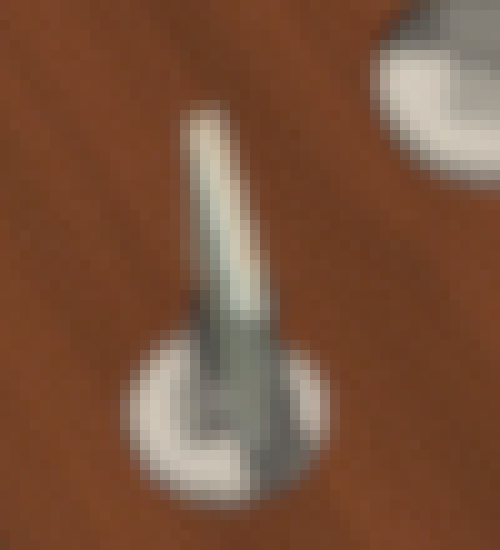

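View pics/z2.png

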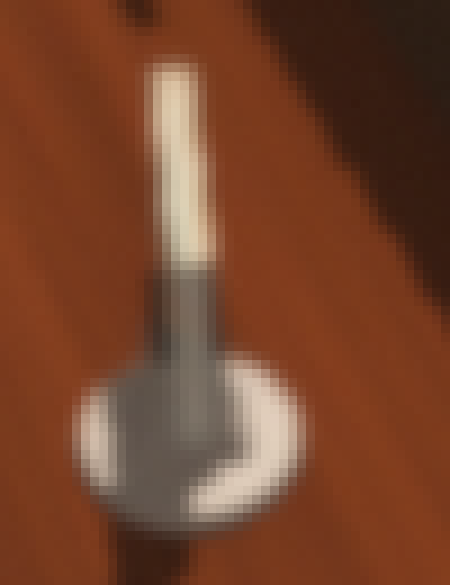

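```bash
python3 - <<'E'
from h import *
yaw=np.deg2rad(1.47); X=np.array([np.cos(yaw),np.sin(yaw)]);Y=np.array([-X[1],X[0]])
for n in ['scene','side']:
    im=cv2.imread(f'pics/{n}0.png'); d=np.load(f'pics/{n}0.npy')
    c=cloud(n,d); O=np.array([0.584,-0.058])
    b=np.c_[(c[:,:2]-O)@X,(c[:,:2]-O)@Y,c[:,2]]
    top=b[(abs(b[:,2]-.239)<.006)&(abs(b[:,1])<.3)&(b[:,0]>.1)&(b[:,0]<.35)]
    print(n,'top x back/lateral',np.percentile(top[:,0],[1,99]),np.percentile(top[:,1],[.5,99.5]))
    # flap outer face
    m=(abs(b[:,1])<.19)&(b[:,2]>.125)&(b[:,2]<.29)&(b[:,0]>-.08)&(b[:,0]<.13)
    q=b[m]; 
    if n=='side':
        for zz in np.arange(.12,.30,.02):
            r=q[abs(q[:,2]-zz)<.005]; 
            if len(r): print(zz.round(3),len(r),np.median(r[:,0]).round(4))
        A=np.c_[q[:,1],q[:,2],np.ones(len(q))]; s=np.linalg.lstsq(A[q[:,2]<.25],q[q[:,2]<.25,0],rcond=None)[0];print(s,np.degrees(np.arctan(s[1])))
        low=b[(b[:,2]>.03)&(b[:,2]<.09)&(abs(b[:,1])<.12)&(b[:,0]>-.03)&(b[:,0]<.05)]; print('front',len(low),np.median(low[:,0]) if len(low) else 0)
    else: print('lip z max',np.percentile(b[(abs(b[:,1])<.2)&(b[:,0]>0)&(b[:,0]<.2)&(b[:,2]<.3),2],99.5))
    hs=cv2.cvtColor(im,cv2.COLOR_BGR2HSV).reshape(-1,3)
    for sgn in (1,-1):
        k=b[(abs(b[:,1]-sgn*.183)<.035)&(b[:,0]<-.02)&(b[:,0]>-.09)&(b[:,2]>.066)&(b[:,2]<.095)]
        bar=k[k[:,0]<np.percentile(k[:,0],5)+0.016]
        print(sgn,len(k),np.percentile(k,[5,50,95],axis=0).round(4).tolist(),'y mid',(np.percentile(bar[:,1],2)+np.percentile(bar[:,1],98))/2)
E
```

```text
scene top x back/lateral [0.10165762 0.24636479] [-0.20584752  0.21374409]
lip z max 0.28242721251382996
1 86 [[-0.0488, 0.1591, 0.0776], [-0.0424, 0.1874, 0.0831], [-0.0254, 0.215, 0.0869]] y mid 0.18638949520438244
-1 69 [[-0.0599, -0.2075, 0.0773], [-0.0518, -0.1795, 0.0836], [-0.0256, -0.1534, 0.0883]] y mid -0.18063575626981596
side top x back/lateral [0.11428428 0.24749915] [-0.20996978  0.20814126]
0.14 287 0.0142
0.16 305 0.0239
0.18 310 0.0335
0.2 329 0.0433
0.22 338 0.0533
0.24 562 0.0654
0.26 340 0.0727
0.28 279 0.0828
[ 0.0018726   0.60990311 -0.0740943 ] 31.37914497816528
front 433 -0.0036820914512323386
1 66 [[-0.0519, 0.1543, 0.0758], [-0.0463, 0.1814, 0.0805], [-0.0245, 0.208, 0.085]] y mid 0.18335619010430007
-1 132 [[-0.0619, -0.2107, 0.076], [-0.0553, -0.1842, 0.0818], [-0.0245, -0.156, 0.0847]] y mid -0.1822809945596336
```

Call:
servo_tool(targets=[[0,0,-0.004,0,0,8.1],[0,0,-0.004,0,0,8.1],[0,0,-0.004,0,0,8.1],[0,0,-0.004,0,0,8.1],[0,0,-0.004,0,0,8.1],[0,0,-0.004,0,0,8.1],[0,0,-0.004,0,0,8.1],[0,0,-0.004,0,0,8.1],[0,0,-0.004,0,0,8.1],[0,0,-0.004,0,0,8.1],[0,0,-0.004,0,0,8.1]], fingers=0.06)

```text
time_s: 1.25
position: [0.176, 0.5993, 0.2646]
ee_rot: [-3.141, 0.001, 1.295]
contact_force: [-0.1, 1.0, -0.2]
opening: 0.702
```

Call:
servo_tool(targets=[[-0.012,0.0327,0,0,0,0],[-0.012,0.0327,0,0,0,0],[-0.012,0.0327,0,0,0,0],[-0.012,0.0327,0,0,0,0],[-0.012,0.0327,0,0,0,0],[-0.012,0.0327,0,0,0,0],[-0.012,0.0327,0,0,0,0],[-0.012,0.0327,0,0,0,0],[-0.012,0.0327,0,0,0,0],[-0.012,0.0327,0,0,0,0]])

```text
time_s: 2.25
position: [0.4601, 0.3956, 0.2646]
ee_rot: [-3.141, 0.0, 1.301]
contact_force: [0.4, 0.5, 0.5]
opening: 0.704
```

Call:
servo_tool(targets=[[-0.0418,0.0116,0,0,0,0],[-0.0418,0.0116,0,0,0,0],[-0.0418,0.0116,0,0,0,0],[-0.0418,0.0116,0,0,0,0],[-0.0418,0.0116,0,0,0,0],[-0.0418,0.0116,0,0,0,0],[-0.0418,0.0116,0,0,0,0],[-0.0418,0.0116,0,0,0,0],[-0.0418,0.0116,0,0,0,0],[-0.0418,0.0116,0,0,0,0],[-0.0418,0.0116,0,0,0,0],[-0.0418,0.0116,0,0,0,0]])

```text
time_s: 3.45
position: [0.4592, -0.1255, 0.2649]
ee_rot: [-3.142, -0.0, 1.3]
contact_force: [1.3, -0.6, 0.2]
opening: 0.7
```

```bash
cat > snap.py <<'E'
import sys
from h import *
tag=sys.argv[1]
for n in sys.argv[2:]:
    st=observe(); p,d=capture(n); cv2.imwrite(f"pics/{n}{tag}.png",p[:,:,::-1]); np.save(f"pics/{n}{tag}.npy",d)
    np.save(f"pics/{n}{tag}_pose.npy",np.r_[st['position'],st['ee_rot']])
st=observe();print(st['time_s'],st['position'].round(4),st['ee_rot'].round(4),st['contact_force'].round(1),st['opening'],st['q'].round(2))
E
python3 snap.py 1 wrist; python3 - <<'E'
from h import *
a=np.load('pics/wrist1_pose.npy'); st=dict(position=a[:3],ee_rot=a[3:])
d=np.load('pics/wrist1.npy'); c=cloud('wrist',d,st=st)
m=(c[:,2]>.12)&(c[:,2]<.137)&(abs(c[:,0]-.458)<.06)&(abs(c[:,1]+.12)<.08)
r=cv2.minAreaRect(c[m,:2].astype(np.float32)); print(m.sum(),r,cv2.boxPoints(r).round(4).tolist(),np.median(c[m,2]))
E
```

```text
3.5 [ 0.4606 -0.1325  0.2651] [3.138  0.0059 1.2969] [ 1.9 -4.  -0.1] 0.7063010643773119 [-0.51  0.27  1.73 -0.01  1.13 -0.23]
1355 ((0.4576725959777832, -0.11992950737476349), (0.08745436370372772, 0.011756842024624348), 74.03831481933594) [[0.4399999976158142, -0.16040000319480896], [0.4512999951839447, -0.16359999775886536], [0.47530001401901245, -0.0794999971985817], [0.46399998664855957, -0.0763000026345253]] 0.13078119655050208
```

View pics/wrist1.png

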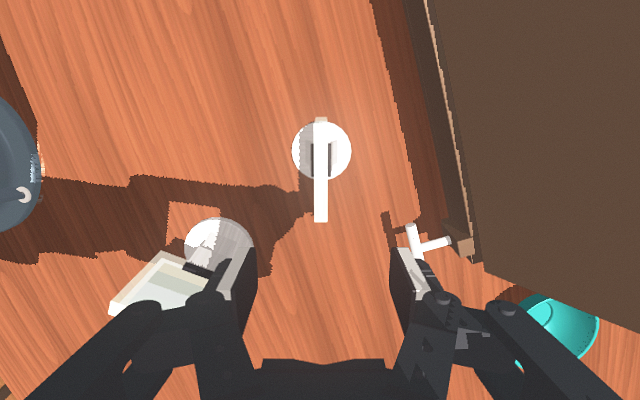

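Call:
servo_tool(targets=[[0,0,0,0,0,0],[0,0,0,0,0,0]])

```text
time_s: 3.7
position: [0.4591, -0.1234, 0.2646]
ee_rot: [-3.14, -0.001, 1.3]
contact_force: [0.3, 0.2, 0.4]
opening: 0.703
```

Call:
servo_tool(targets=[[0.0025,-0.002,0.02,0,0,0],[0,0,0.02,0,0,0],[0,0,0.02,0,0,0],[0,0,0.02,0,0,0],[0,0,0.02,0,0,0],[0,0,0.02,0,0,0],[0,0,0.02,0,0,0],[0,0,0.018,0,0,0],[0,0,0,0,0,0],[0,0,0,0,0,0]])

```text
time_s: 4.7
position: [0.4583, -0.1196, 0.107]
ee_rot: [-3.141, -0.0, 1.303]
contact_force: [-0.5, 1.1, 0.2]
opening: 0.705
```

Call:
servo_tool(targets=[[0,0,0,0,0,0],[0,0,0,0,0,0],[0,0,0,0,0,0],[0,0,0,0,0,0],[0,0,0,0,0,0],[0,0,0,0,0,0],[0,0,0,0,0,0]], fingers=0.0, squeeze=50)

```text
time_s: 5.4
position: [0.4582, -0.1209, 0.1076]
ee_rot: [3.141, 0.0, 1.3]
contact_force: [-1.0, 0.5, 5.1]
opening: 0.122
```

Call:
servo_tool(targets=[[0,0,-0.01,0,0,0],[0,0,-0.02,0,0,0],[0,0,-0.02,0,0,0],[0,0,-0.02,0,0,0],[0,0,-0.02,0,0,0],[0,0,-0.02,0,0,0],[0.01,-0.0015,0,0,0,0],[0.02,-0.003,0,0,0,0],[0.03,-0.005,0,0,0,0],[0.03,-0.005,0,0,0,0]])

```text
time_s: 6.4
position: [0.4673, -0.0286, 0.2158]
ee_rot: [-3.139, -0.001, 1.299]
contact_force: [0.8, 0.3, -4.3]
opening: 0.122
```

Call:
servo_tool(targets=[[0.035,-0.0055,0,0,0,0],[0.035,-0.0055,0,0,0,0],[0.035,-0.0055,0,0,0,0],[0.035,-0.0055,0,0,0,0],[0.035,-0.0055,0,0,0,0],[0.035,-0.0055,0,0,0,0],[0.035,-0.0055,0,0,0,0],[0.035,-0.0055,0,0,0,0],[0.035,-0.0055,0,0,0,0],[0.025,-0.0045,0,0,0,0],[0.018,-0.003,0,0,0,0],[0,0,0,0,0,0]])

```text
time_s: 7.6
position: [0.5081, 0.3322, 0.2156]
ee_rot: [-3.14, 0.0, 1.303]
contact_force: [1.2, -1.3, -2.4]
opening: 0.12
```

Call:
servo_tool(targets=[[0,0,0.02,0,0,0],[0,0,0.02,0,0,0],[0,0,0.02,0,0,0],[0,0,0.02,0,0,0],[0,0,0.01,0,0,0],[0,0,0.01,0,0,0],[0,0,0.005,0,0,0],[0,0,0,0,0,0]])

```text
time_s: 8.4
position: [0.5088, 0.3296, 0.1115]
ee_rot: [-3.141, 0.001, 1.301]
contact_force: [0.2, 0.3, -3.8]
opening: 0.12
```

```bash
python3 snap.py 2 side
```

```text
8.45 [0.5092 0.3299 0.1121] [ 3.1413e+00 -1.0000e-04  1.3006e+00] [ 0.5  0.1 -4.1] 0.12064321928843859 [ 0.39  0.64  1.57 -0.    0.93  0.66]
```

View pics/side2.png

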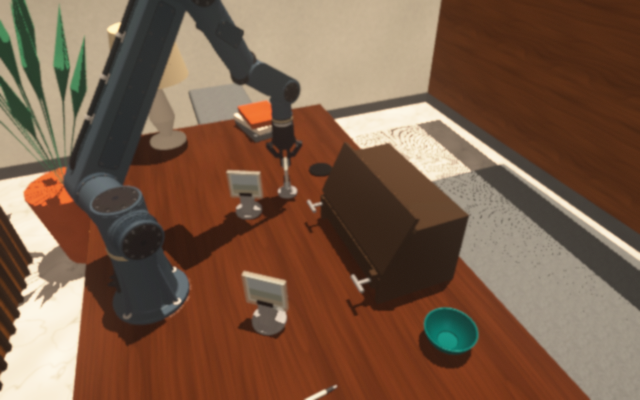

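The stand is held upright at about (287,180), just above the table and clear of the coaster at (320,169).

Call:
servo_tool(targets=[[0,0,0.003,0,0,0],[0,0,0.001,0,0,0],[0,0,0.001,0,0,0],[0,0,0,0,0,0]])

```text
time_s: 8.85
position: [0.5092, 0.3302, 0.1078]
ee_rot: [3.141, -0.001, 1.301]
contact_force: [-1.4, -1.1, 1.2]
opening: 0.125
```

Call:
servo_tool(targets=[[0,0,0,0,0,0],[0,0,0,0,0,0],[0,0,0,0,0,0],[0,0,0,0,0,0],[0,0,0,0,0,0]], fingers=0.045)

```text
time_s: 9.35
position: [0.5091, 0.33, 0.107]
ee_rot: [3.141, -0.0, 1.301]
contact_force: [-1.1, 0.2, 0.9]
opening: 0.527
```

Call:
servo_tool(targets=[[0,0,-0.02,0,0,0],[0,0,-0.025,0,0,0],[0,0,-0.025,0,0,0],[0,0,-0.025,0,0,-8.5],[0,0,-0.015,0,0,-8.5],[-0.02,0.002,0,0,0,0],[-0.04,0.004,0,0,0,0],[-0.045,0.004,0,0,0,0],[-0.045,0.004,0,0,0,0],[-0.044,0.003,0,0,0,0],[-0.03,0.002,0,0,0,0],[0,0,0,0,0,0]], fingers=0.03)

```text
time_s: 10.55
position: [0.5347, 0.1029, 0.217]
ee_rot: [3.141, 0.001, 1.592]
contact_force: [-0.0, 0.2, -0.4]
opening: 0.35
```

Call:
servo_tool(targets=[[0,0,0,0,0,0]])

```text
time_s: 10.65
position: [0.534, 0.1061, 0.2169]
ee_rot: [-3.141, -0.001, 1.595]
contact_force: [0.4, 0.2, -0.3]
opening: 0.35
```

```bash
python3 snap.py 3 wrist side; cat > bar.py <<'E'
import sys
from h import *
tag=sys.argv[1]; guess=np.array([float(sys.argv[2]),float(sys.argv[3])])
a=np.load(f'pics/wrist{tag}_pose.npy'); st=dict(position=a[:3],ee_rot=a[3:])
im=cv2.imread(f'pics/wrist{tag}.png')
d=np.load(f'pics/wrist{tag}.npy'); c=cloud('wrist',d,st=st)
hs=cv2.cvtColor(im,cv2.COLOR_BGR2HSV).reshape(-1,3)
m=(c[:,2]>.074)&(c[:,2]<.094)&(abs(c[:,0]-guess[0])<.03)&(abs(c[:,1]-guess[1])<.05)
q=c[m]; print(m.sum(),np.percentile(q,[2,50,98],axis=0).round(4).tolist())
for y in np.arange(q[:,1].min(),q[:,1].max(),.006):
    r=q[abs(q[:,1]-y)<.003]; print(round(y,4),len(r),r[:,0].min().round(4) if len(r) else 0,r[:,0].max().round(4) if len(r) else 0)
print(proj('wrist',np.r_[guess,.0845],st))
E
python3 bar.py 3 0.534 0.124
```

```text
10.75 [0.5337 0.1074 0.2169] [-3.1414e+00 -5.0000e-04  1.5981e+00] [0.4 0.7 0.1] 0.3551866231613625 [-0.01  0.42  1.64  0.    1.08 -0.03]
1319 [[0.527, 0.0983, 0.0792], [0.5349, 0.1275, 0.084], [0.5622, 0.1545, 0.0861]]
0.0962 39 0.5276 0.5392
0.1022 94 0.5275 0.5391
0.1082 92 0.5274 0.5389
0.1142 96 0.5273 0.5387
0.1202 128 0.5271 0.5633
0.1262 299 0.5271 0.564
0.1322 219 0.527 0.564
0.1382 99 0.5269 0.538
0.1442 104 0.5267 0.5378
0.1502 98 0.5266 0.5376
[[323.95513719 160.26893768]]
```

View pics/wrist3.png

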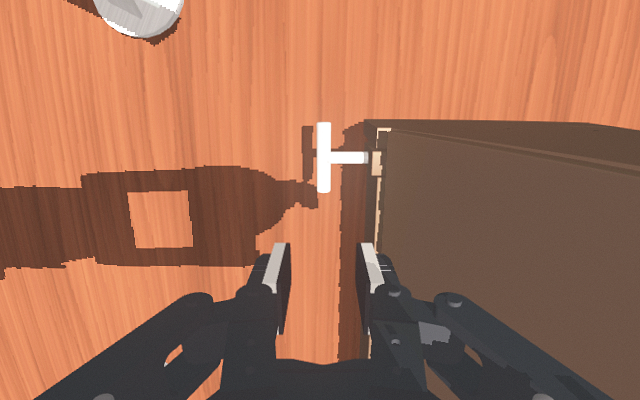

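View pics/side3.png

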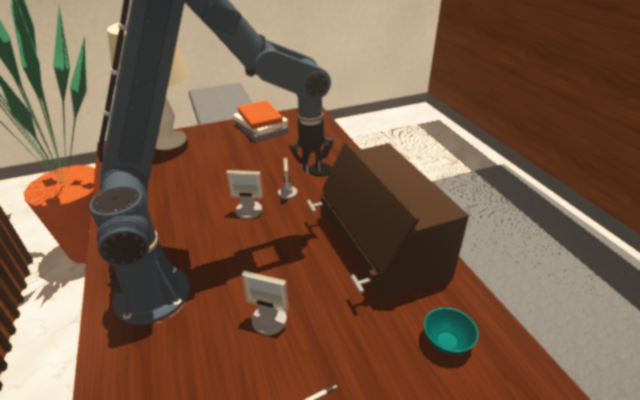

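```bash
python3 - <<'E'
from h import *
P=camera_params('wrist'); d=np.load('pics/wrist3.npy')
u,v=np.meshgrid(np.arange(640),np.arange(400)); uv=np.c_[u.ravel(),v.ravel()]
s=slopes('wrist',uv); z=d.ravel(); pc=np.c_[s[:,0]*z,-s[:,1]*z,-z]; T=P['tool_from_camera']
t=pc@T[:3,:3].T+T[:3,3]; t=t[z>0]
g=t[(t[:,2]<0.016)&(t[:,2]>-.16)&(abs(t[:,0])<.05)]
for zz in np.arange(-.13,.02,.01):
    r=g[abs(g[:,2]-zz)<.005]
    if len(r): print(zz.round(3),len(r),r[:,1].min().round(3),r[:,1].max().round(3))
E
```

```text
-0.11 98 -0.021 0.02
-0.1 7045 -0.065 0.064
-0.09 11799 -0.062 0.061
-0.08 6866 -0.058 0.057
-0.07 8375 -0.054 0.052
-0.06 4035 -0.05 0.127
-0.05 4837 -0.036 0.125
-0.04 7067 -0.029 0.121
-0.03 6586 -0.029 0.125
-0.02 5630 -0.029 0.138
-0.01 4426 -0.016 0.149
-0.0 3879 0.092 0.159
0.01 3397 0.088 0.168
```

Call:
servo_tool(targets=[[0,0,0.02,0,0,0],[0,0,0.025,0,0,0],[0,0,0.025,0,0,0],[0,0,0.025,0,0,0],[0,0,0.02,0,0,0],[0,0,0.016,0,0,0],[0,0,0.01,0,0,0],[0,0,0,0,0,0]])

```text
time_s: 11.55
position: [0.5329, 0.1076, 0.0747]
ee_rot: [-3.139, -0.0, 1.599]
contact_force: [-0.9, -0.2, -0.6]
opening: 0.351
```

Call:
servo_tool(targets=[[0,0,0,0,0,0],[0,0,0,0,0,0],[0,0,0,0,0,0],[0,0,0,0,0,0]], fingers=0.0, squeeze=40)

```text
time_s: 11.95
position: [0.5344, 0.1065, 0.0766]
ee_rot: [3.14, 0.0, 1.597]
contact_force: [-0.3, -0.4, 0.3]
opening: 0.001
```

```bash
python3 snap.py 4 wrist side scene; python3 zoom.py pics/side4.png 240 120 400 240 5 pics/z4.png; python3 zoom.py pics/scene4.png 260 200 400 300 5 pics/z4b.png
```

```text
12.1 [0.5341 0.1065 0.0763] [3.1409 0.     1.5972] [-0.8  0.1  0.5] 0.002580591419504033 [-0.01  0.64  1.75  0.    0.75 -0.03]
```

View pics/wrist4.png

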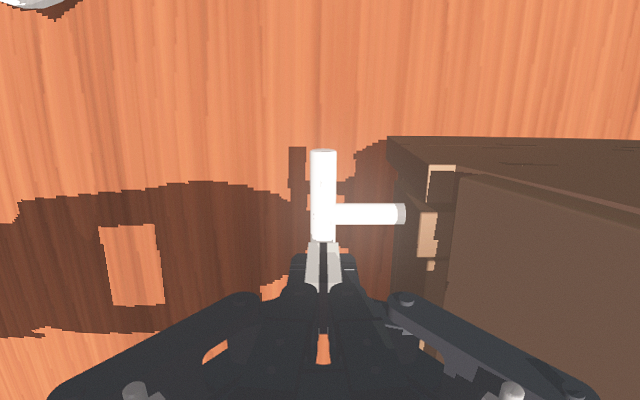

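View pics/z4.png

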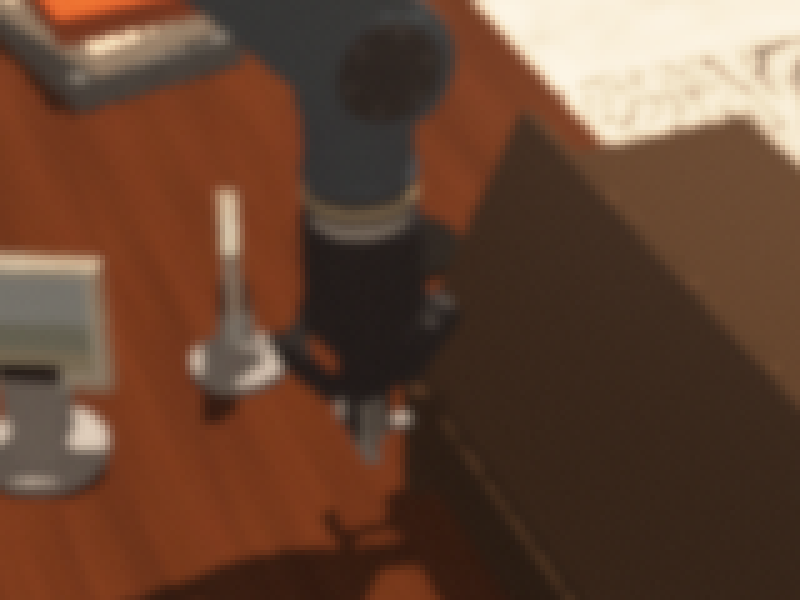

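View pics/z4b.png

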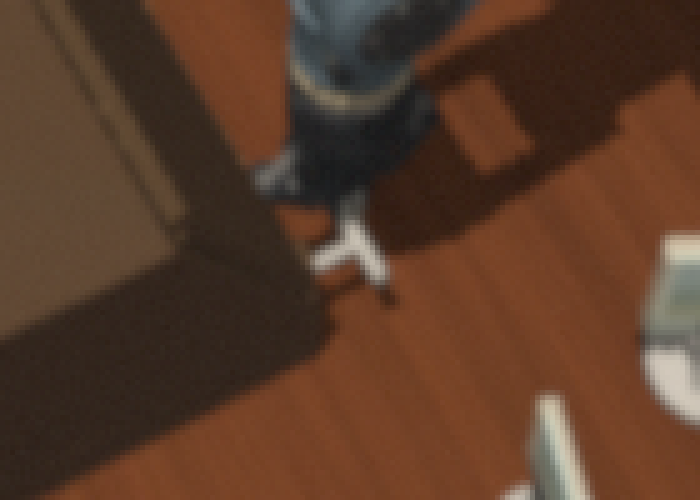

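```bash
python3 bar.py 4 0.534 0.126; python3 - <<'E'
from h import *
a=np.load('pics/wrist4_pose.npy'); st=dict(position=a[:3],ee_rot=a[3:]); print(a)
d=np.load('pics/wrist4.npy'); c=cloud('wrist',d,st=st).reshape(400,640,3)
for v in range(145,300,8): print(v,c[v,323].round(4),d[v,323], c[v,313].round(4))
E
python3 zoom.py pics/wrist4.png 270 140 380 320 4 pics/z5.png
```

```text
3626 [[0.5272, 0.1148, 0.0795], [0.5354, 0.1301, 0.0841], [0.5624, 0.1556, 0.0866]]
0.1115 61 0.5274 0.539
0.1175 361 0.5269 0.5397
0.1235 714 0.5273 0.564
0.1295 1061 0.5272 0.564
0.1355 331 0.5271 0.5387
0.1415 339 0.527 0.5385
0.1475 356 0.5264 0.5383
0.1535 403 0.5263 0.538
[[324.46058157 216.19027163]]
[5.34356257e-01 1.06519504e-01 7.66185162e-02 3.14021789e+00
 5.80132771e-05 1.59732724e+00]
145 [0.533  0.1459 0.0009] 0.22978994 [0.5263 0.1458 0.0012]
153 [0.5326 0.1551 0.0848] 0.14693281 [0.5282 0.1547 0.0832]
161 [0.5327 0.1516 0.085 ] 0.14771846 [0.5283 0.1512 0.0834]
169 [0.5328 0.1483 0.086 ] 0.14770663 [0.5284 0.1475 0.0827]
177 [0.5329 0.1443 0.0843] 0.15051468 [0.5285 0.1442 0.0843]
185 [0.5329 0.1411 0.086 ] 0.14983803 [0.5285 0.1403 0.0833]
193 [0.533  0.1373 0.0854] 0.1515066 [0.5286 0.137  0.0849]
201 [0.5331 0.1338 0.0861] 0.15193662 [0.5286 0.1328 0.0835]
209 [0.5332 0.1298 0.0854] 0.153718 [0.5287 0.1293 0.0843]
217 [0.5333 0.1262 0.0862] 0.1540331 [0.5288 0.1251 0.0835]
225 [0.5334 0.1219 0.085 ] 0.15641718 [0.5288 0.121  0.0832]
233 [0.5335 0.118  0.0853] 0.15731262 [0.5289 0.1173 0.0839]
241 [0.5337 0.1138 0.0848] 0.15897281 [0.529  0.1127 0.0826]
249 [0.5335 0.1166 0.099 ] 0.14457889 [0.5293 0.1165 0.0992]
257 [0.5335 0.1163 0.1059] 0.1380992 [0.5295 0.1164 0.1062]
265 [0.5335 0.1168 0.1135] 0.13062187 [0.5297 0.1167 0.1134]
273 [0.5335 0.1164 0.1188] 0.1257766 [0.5298 0.1161 0.1185]
281 [0.5335 0.117  0.1254] 0.11923338 [0.5299 0.1161 0.1241]
289 [0.5335 0.1139 0.1256] 0.120005935 [0.5301 0.1172 0.131 ]
297 [0.5336 0.1106 0.1256] 0.12087305 [0.5302 0.1176 0.1362]
```

View pics/z5.png

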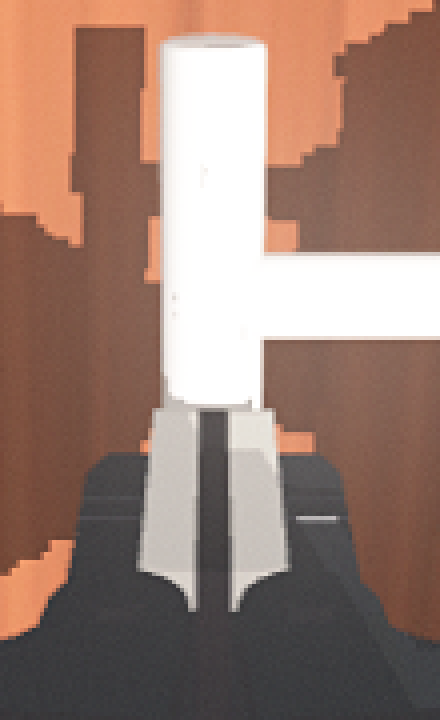

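```bash
python3 - <<'E'
from h import *
P=camera_params('wrist'); T=P['tool_from_camera']
u,v=np.meshgrid(np.arange(640),np.arange(400)); uv=np.c_[u.ravel(),v.ravel()]
s=slopes('wrist',uv)
for tag in '0134':
    d=np.load(f'pics/wrist{tag}.npy'); z=d.ravel(); pc=np.c_[s[:,0]*z,-s[:,1]*z,-z]
    t=(pc@T[:3,:3].T+T[:3,3]).reshape(400,640,3); t[d==0]=np.nan
    m=(abs(t[:,:,1])<.06)&(t[:,:,0]<.02)&(t[:,:,0]>-.05)&(t[:,:,2]<.05)&(t[:,:,2]>-.06)
    q=t[m]; print(tag,len(q),'zmax',np.sort(q[:,2])[-5:].round(4), 'xmax',np.percentile(q[:,0],[50,95,99]).round(4))
    k=np.argwhere(m); 
    for vv in range(232,300,6):
        cols=np.where(m[vv])[0]
        if len(cols): print(vv,cols.min(),cols.max(),t[vv,cols.min()].round(4),t[vv,cols.max()].round(4))
E
```

```text
0 5535 zmax [-0.0245 -0.0243 -0.0241 -0.024  -0.0238] xmax [0.0058 0.0103 0.0106]
256 203 443 [ 0.0102 -0.0495 -0.0295] [ 0.01    0.0486 -0.0293]
262 199 447 [ 0.01   -0.0495 -0.0343] [ 0.0096  0.0487 -0.0338]
268 188 457 [ 0.0056 -0.0556 -0.0313] [ 0.0066  0.0533 -0.0334]
274 180 466 [ 0.0062 -0.0566 -0.0371] [ 0.0063  0.0554 -0.0376]
280 175 471 [ 0.0054 -0.0574 -0.0404] [ 0.0062  0.0556 -0.0419]
286 171 474 [ 0.0058 -0.0568 -0.0453] [ 0.0055  0.0555 -0.045 ]
292 166 480 [ 0.0058 -0.057  -0.0493] [ 0.0057  0.0559 -0.0494]
298 161 485 [ 0.0058 -0.0571 -0.0532] [ 0.0058  0.0559 -0.0534]
1 5465 zmax [-0.0159 -0.0158 -0.0157 -0.0152 -0.0151] xmax [0.0061 0.0107 0.0115]
250 237 409 [ 0.01   -0.0369 -0.0233] [ 0.0104  0.0356 -0.0243]
256 234 412 [ 0.0098 -0.037  -0.0285] [ 0.0095  0.0361 -0.0281]
262 220 425 [ 0.0057 -0.0439 -0.026 ] [ 0.0063  0.042  -0.0273]
268 216 430 [ 0.0062 -0.0437 -0.0322] [ 0.0053  0.0432 -0.0306]
274 212 434 [ 0.0066 -0.0437 -0.0375] [ 0.006   0.0429 -0.0367]
280 208 438 [ 0.006  -0.0442 -0.0411] [ 0.0061  0.043  -0.0415]
286 205 441 [ 0.0063 -0.0438 -0.0458] [ 
[... 1019 characters left out ...]
 310 450 [ 0.0063 -0.0068 -0.0026] [ 0.0178  0.0507 -0.0289]
244 308 451 [ 0.0102 -0.0071 -0.0178] [ 0.0198  0.0473 -0.0387]
250 307 460 [ 0.01   -0.0073 -0.0232] [ 0.0197  0.0489 -0.0436]
256 293 474 [ 0.0058 -0.0135 -0.0206] [ 0.0199  0.0518 -0.0489]
262 291 484 [ 0.0061 -0.0138 -0.0266] [ 0.0195  0.0537 -0.0526]
268 290 499 [ 0.0066 -0.0137 -0.0324] [ 0.0198  0.0566 -0.0574]
274 289 506 [ 0.0058 -0.0138 -0.0359] [ 0.0188  0.058  -0.0596]
280 288 503 [ 0.0051 -0.0139 -0.0391] [ 0.0163  0.0577 -0.0591]
286 286 502 [ 0.011  -0.0131 -0.0528] [ 0.0143  0.0576 -0.0594]
292 235 501 [ 0.011  -0.0296 -0.0567] [ 0.0123  0.0574 -0.0597]
298 223 501 [ 0.0106 -0.0328 -0.0597] [ 0.0099  0.0579 -0.0596]
```

The fingers closed above the bar. The wrist depth shows the tips about 12 mm behind the nominal TCP, not ahead of it. I'll reopen slightly, shift 4 mm towards the robot for clearance from the flap, and go 21 mm deeper.

Call:
servo_tool(targets=[[0,0,0,0,0,0],[0,0,0,0,0,0],[0,-0.005,0,0,0,0],[0,0,0,0,0,0]], fingers=0.026)

```text
time_s: 12.5
position: [0.5277, 0.1064, 0.0757]
ee_rot: [-3.14, -0.0, 1.597]
contact_force: [0.3, 0.5, -0.2]
opening: 0.303
```

Call:
servo_tool(targets=[[0,0,0.004,0,0,0],[0,0,0.004,0,0,0],[0,0,0.004,0,0,0],[0,0,0.004,0,0,0],[0,0,0.004,0,0,0],[0,0,0,0,0,0]])

```text
time_s: 13.1
position: [0.5285, 0.1064, 0.0552]
ee_rot: [-3.14, -0.0, 1.597]
contact_force: [-0.9, 0.3, 0.7]
opening: 0.303
```

Call:
servo_tool(targets=[[0,0,0,0,0,0],[0,0,0,0,0,0],[0,0,0,0,0,0],[0,0,0,0,0,0]], fingers=0.0, squeeze=40)

```text
time_s: 13.5
position: [0.5296, 0.1064, 0.056]
ee_rot: [3.14, 0.0, 1.597]
contact_force: [3.0, -0.1, -2.5]
opening: 0.117
```

Call:
servo_tool(targets=[[0,-0.006,0,0,0,0],[0,-0.01,0,0,0,0],[0,-0.012,0,0,0,0],[0,-0.012,0,0,0,0],[0,-0.012,0,0,0,0],[0,-0.012,0,0,0,0],[0,-0.012,0,0,0,0],[0,-0.012,0,0,0,0],[0,-0.008,0,0,0,0],[0,-0.004,0,0,0,0]])

```text
time_s: 14.5
position: [0.428, 0.1038, 0.056]
ee_rot: [-3.141, -0.0, 1.597]
contact_force: [5.3, 3.6, -5.4]
opening: 0.114
```

Call:
servo_tool(targets=[[0,-0.003,0,0,0,0],[0,-0.002,0,0,0,0],[0,-0.002,0,0,0,0],[0,0,0,0,0,0]])

```text
time_s: 14.9
position: [0.4282, 0.1038, 0.0561]
ee_rot: [3.129, -0.0, 1.596]
contact_force: [9.3, 4.4, -8.9]
opening: 0.122
```

Call:
servo_tool(targets=[[0,0,0,0,0,0],[0,0,0,0,0,0],[0,0,-0.01,0,0,0],[0,0,-0.02,0,0,0],[0,0,-0.03,0,0,0],[0,0,-0.03,0,0,0],[0,0,-0.03,0,0,0],[0,0,-0.02,0,0,0],[0,0,0,0,0,0]], fingers=0.026)

```text
time_s: 15.8
position: [0.4221, 0.1036, 0.1987]
ee_rot: [3.137, 0.0, 1.598]
contact_force: [0.4, 0.2, -0.8]
opening: 0.309
```

```bash
python3 snap.py 5 wrist; python3 bar.py 5 0.428 0.123
```

```text
15.85 [0.4213 0.1035 0.1972] [3.1402e+00 3.0000e-04 1.5976e+00] [-0.1 -0.3  0.2] 0.3037106596127357 [-0.02  0.31  1.92 -0.    0.91 -0.04]
1519 [[0.4209, 0.0954, 0.0792], [0.4287, 0.1249, 0.084], [0.4562, 0.152, 0.0861]]
0.0933 48 0.4217 0.4334
0.0993 106 0.4215 0.4333
0.1053 103 0.4214 0.433
0.1113 107 0.4212 0.4328
0.1173 141 0.421 0.4575
0.1233 346 0.4209 0.458
0.1293 255 0.4207 0.4579
0.1353 114 0.4206 0.4318
0.1413 111 0.4204 0.4317
0.1473 124 0.4203 0.4323
[[330.82613212 162.85303871]]
```

View pics/wrist5.png

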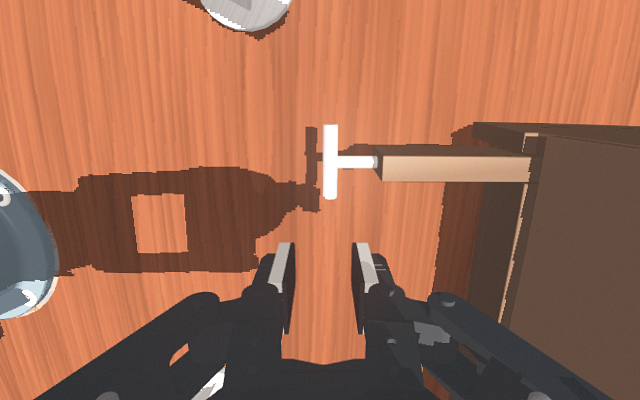

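The left bar moved from x=0.533 to 0.427, so the left support is out to about 0.110 m. Next is the right bar.

Call:
servo_tool(targets=[[-0.02,0.006,0,0,0,0],[-0.04,0.012,0,0,0,0],[-0.045,0.013,0,0,0,0],[-0.045,0.013,0,0,0,0],[-0.045,0.013,0,0,0,0],[-0.045,0.013,0,0,0,0],[-0.045,0.013,0,0,0,0],[-0.03,0.009,0,0,0,0],[-0.016,0.005,0,0,0,0],[0,0,0,0,0,0],[0,0,0,0,0,0]])

```text
time_s: 16.95
position: [0.5262, -0.2229, 0.1948]
ee_rot: [-3.138, -0.003, 1.598]
contact_force: [-0.7, -0.3, -0.7]
opening: 0.305
```

```bash
python3 snap.py 6 wrist; python3 bar.py 6 0.534 -0.242
```

```text
17.0 [ 0.5263 -0.2224  0.1951] [-3.1387e+00 -2.7000e-03  1.5984e+00] [-0.2  0.2 -0.4] 0.3027123335411321 [-0.6   0.49  1.59  0.    1.06 -0.62]
1407 [[0.5266, -0.268, 0.0792], [0.5343, -0.2378, 0.084], [0.5621, -0.2104, 0.0861]]
-0.27 39 0.5275 0.5387
-0.264 93 0.5274 0.5385
-0.258 92 0.5272 0.5383
-0.252 96 0.527 0.5381
-0.246 124 0.5269 0.5634
-0.24 305 0.5267 0.564
-0.234 248 0.5265 0.5639
-0.228 109 0.5264 0.538
-0.222 106 0.5262 0.5378
-0.216 107 0.5261 0.5375
-0.21 88 0.526 0.5373
[[332.74042401 210.5990098 ]]
```

View pics/wrist6.png

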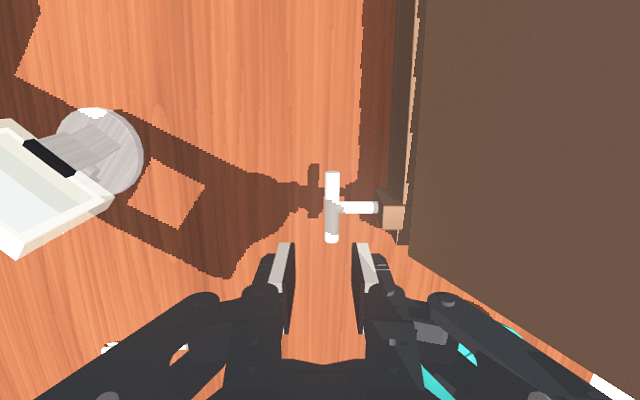

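Call:
servo_tool(targets=[[0,0.004,0.02,0,0,0],[0,0,0.025,0,0,0],[0,0,0.025,0,0,0],[0,0,0.02,0,0,0],[0,0,0.015,0,0,0],[0,0,0.01,0,0,0],[0,0,0.01,0,0,0],[0,0,0.01,0,0,0],[0,0,0.004,0,0,0],[0,0,0,0,0,0]])

```text
time_s: 18.0
position: [0.5312, -0.2238, 0.0564]
ee_rot: [-3.14, -0.002, 1.597]
contact_force: [-0.9, 2.7, -1.2]
opening: 0.309
```

Call:
servo_tool(targets=[[0,0,0,0,0,0],[0,0,0,0,0,0],[0,0,0,0,0,0],[0,0,0,0,0,0]], fingers=0.0, squeeze=40)

```text
time_s: 18.4
position: [0.5319, -0.2239, 0.0572]
ee_rot: [3.141, -0.001, 1.597]
contact_force: [1.4, 5.5, -0.2]
opening: 0.124
```

Call:
servo_tool(targets=[[0,-0.006,0,0,0,0],[0,-0.01,0,0,0,0],[0,-0.012,0,0,0,0],[0,-0.012,0,0,0,0],[0,-0.012,0,0,0,0],[0,-0.012,0,0,0,0],[0,-0.012,0,0,0,0],[0,-0.01,0,0,0,0],[0,-0.006,0,0,0,0],[0,-0.003,0,0,0,0],[0,-0.003,0,0,0,0],[0,-0.002,0,0,0,0]])

```text
time_s: 19.6
position: [0.4362, -0.2266, 0.0573]
ee_rot: [3.132, 0.0, 1.593]
contact_force: [20.8, 16.3, -7.9]
opening: 0.124
```

Call:
servo_tool(targets=[[0,0,0,0,0,0],[0,0,0,0,0,0]])

```text
time_s: 19.8
position: [0.4362, -0.2265, 0.0573]
ee_rot: [3.133, 0.001, 1.594]
contact_force: [16.0, 13.0, -5.9]
opening: 0.122
```

Call:
servo_tool(targets=[[0,0,0,0,0,0],[0,0,0,0,0,0],[0,0.003,-0.01,0,0,0],[0,0,-0.02,0,0,0],[0,0,-0.03,0,0,0],[0,0,-0.03,0,0,0],[0,0,-0.03,0,0,0],[0,0,-0.02,0,0,0],[0,0,0,0,0,0],[0,0,0,0,0,0]], fingers=0.026)

```text
time_s: 20.8
position: [0.4351, -0.2283, 0.1978]
ee_rot: [3.14, 0.003, 1.597]
contact_force: [0.5, -0.9, 0.8]
opening: 0.307
```

```bash
python3 snap.py 7 wrist side; python3 bar.py 7 0.436 -0.242
```

```text
20.9 [ 0.4342 -0.2273  0.1963] [-3.1406e+00 -4.0000e-04  1.5969e+00] [-0.2 -0.8 -0.2] 0.3058276476481362 [-0.71  0.38  1.79 -0.    0.97 -0.74]
1369 [[0.4302, -0.2706, 0.0789], [0.4378, -0.2401, 0.0841], [0.4642, -0.2127, 0.086]]
-0.2723 45 0.4309 0.4421
-0.2663 91 0.4307 0.442
-0.2603 92 0.4307 0.4418
-0.2543 97 0.4305 0.4416
-0.2483 105 0.4304 0.4621
-0.2423 298 0.4303 0.466
-0.2363 238 0.4302 0.4659
-0.2303 106 0.43 0.4417
-0.2243 109 0.4299 0.4415
-0.2183 107 0.4298 0.4414
-0.2123 81 0.4297 0.4412
[[323.82874742 202.14805013]]
```

View pics/side7.png

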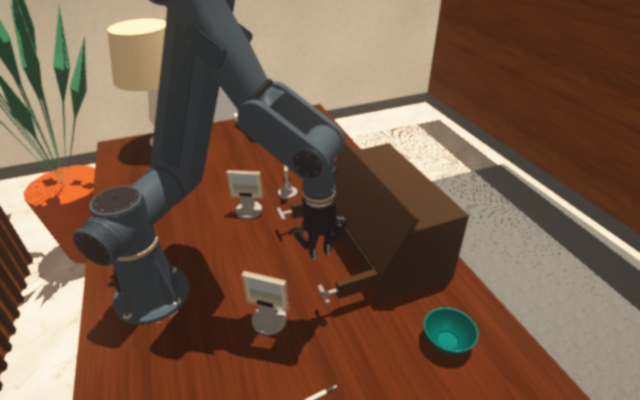

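Right bar is at x=0.436, also at its stop. Next I rise and rotate for the flap.

Call:
servo_tool(targets=[[0,0,-0.012,0,0,8.2],[0,0,-0.012,0,0,8.2],[0,0,-0.012,0,0,8.2],[0,0,-0.012,0,0,8.2],[0,0,-0.012,0,0,8.2],[0,0,-0.012,0,0,8.2],[0,0,-0.012,0,0,8.2],[0,0,-0.012,0,0,8.2],[0,0,-0.012,0,0,8.2],[0,0,-0.012,0,0,8.2],[0,0,-0.01,0,0,8.0]], fingers=0.0)

```text
time_s: 22.0
position: [0.4344, -0.2272, 0.326]
ee_rot: [-3.14, 0.002, 0.021]
contact_force: [0.3, -0.1, 0.3]
opening: -0.004
```

Call:
servo_tool(targets=[[0.015,-0.01,0,0,0,0],[0.03,-0.018,0,0,0,0],[0.035,-0.021,0,0,0,0],[0.035,-0.021,0,0,0,0],[0.035,-0.021,0,0,0,0],[0.035,-0.021,0,0,0,0],[0.035,-0.021,0,0,0,0],[0.03,-0.018,0,0,0,0],[0.015,-0.009,0,0,0,0],[0.009,-0.005,0,0,0,0],[0,0,0,0,0,0],[0,0,0,0,0,0]])

```text
time_s: 23.2
position: [0.7035, -0.0556, 0.3259]
ee_rot: [3.142, 0.002, 0.026]
contact_force: [-0.7, 0.1, 0.1]
opening: 0.001
```

```bash
python3 snap.py 8 wrist side;  python3 - <<'E'
from h import *
a=np.load('pics/wrist8_pose.npy'); st=dict(position=a[:3],ee_rot=a[3:]); print(a)
d=np.load('pics/wrist8.npy'); c=cloud('wrist',d,st=st)
for y in (-.15,-.1,-.055,0,.05):
    q=c[abs(c[:,1]-y)<.008]
    lip=q[(q[:,2]>.262)&(q[:,2]<.30)&(q[:,0]<.74)]; top=q[abs(q[:,2]-.239)<.006]
    print(y,len(lip),np.percentile(lip,[1,50,99],axis=0).round(4).tolist() if len(lip) else 0,'top xmin',len(top),top[:,0].min() if len(top) else 0)
E
```

```text
23.3 [ 0.7034 -0.0559  0.3268] [3.1414e+00 1.0000e-03 2.5400e-02] [0.6 0.1 0.4] 0.004122384346746492 [-0.24  0.56  1.07 -0.    1.51  1.31]
[ 7.03452526e-01 -5.55756927e-02  3.25859230e-01  3.14155124e+00
  2.43675164e-03  2.60666246e-02]
-0.15 467 [[0.6687, -0.1578, 0.2745], [0.6746, -0.1499, 0.278], [0.6806, -0.1423, 0.2812]] top xmin 4964 0.6638298166190305
-0.1 507 [[0.6671, -0.1079, 0.2743], [0.6735, -0.1001, 0.2781], [0.6793, -0.0921, 0.2812]] top xmin 5164 0.6630360454421089
-0.055 0 0 top xmin 5179 0.6746813342250145
0 501 [[0.6646, -0.0078, 0.2744], [0.6709, -0.0001, 0.2782], [0.6769, 0.0078, 0.2817]] top xmin 5163 0.6602301743566452
0.05 495 [[0.6635, 0.0423, 0.2675], [0.6699, 0.0504, 0.2783], [0.6758, 0.0578, 0.2815]] top xmin 4928 0.6594611167533222
```

View pics/wrist8.png

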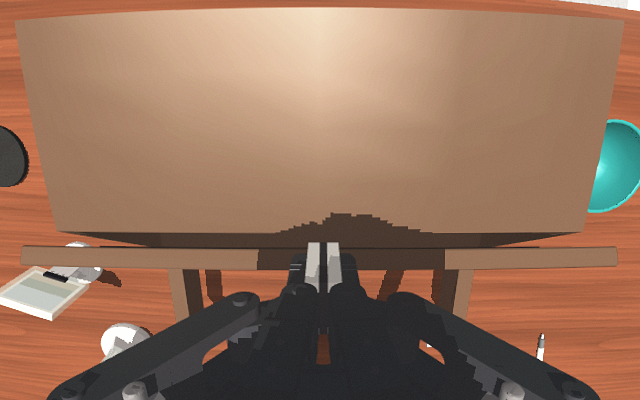

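View pics/side8.png

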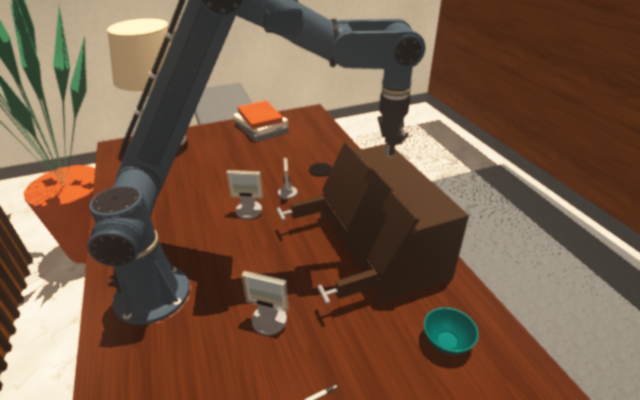

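Call:
servo_tool(targets=[[0,0,0.015,0,0,0],[0,0,0.02,0,0,0],[0,0,0.02,0,0,0],[0,0,0.018,0,0,0],[0,0,0.012,0,0,0],[0,0,0.005,0,0,0],[0,0,0,0,0,0]])

```text
time_s: 24.0
position: [0.7039, -0.0553, 0.2366]
ee_rot: [-3.141, 0.001, 0.026]
contact_force: [0.0, 0.2, -0.4]
opening: -0.0
```

Call:
servo_tool(targets=[[-0.007,0,-0.002,0,0,0],[-0.009,0,-0.003,0,0,0],[-0.01,0,-0.004,0,0,0],[-0.012,0,-0.004,0,0,0],[-0.012,0,-0.004,0,0,0],[-0.012,0,-0.004,0,0,0]])

```text
time_s: 24.6
position: [0.645, -0.0568, 0.2615]
ee_rot: [3.14, -0.011, 0.027]
contact_force: [6.5, -0.0, 2.7]
opening: 0.0
```

Call:
servo_tool(targets=[[-0.012,0,-0.003,0,0,0],[-0.012,0,-0.003,0,0,0],[-0.012,0,-0.002,0,0,0],[-0.012,0,-0.001,0,0,0],[-0.012,0,0,0,0,0],[-0.012,0,0,0,0,0],[-0.012,0,0.001,0,0,0]])

```text
time_s: 25.3
position: [0.5567, -0.059, 0.2651]
ee_rot: [-3.142, 0.002, 0.027]
contact_force: [3.0, -0.7, -1.7]
opening: -0.002
```

```bash
python3 snap.py 9 side
```

```text
25.35 [ 0.5537 -0.0586  0.2645] [-3.1409  0.0069  0.0267] [-1.  -0.5  0.2] -0.003919542132149012 [-0.31  0.39  1.55 -0.    1.21  1.24]
```

View pics/side9.png

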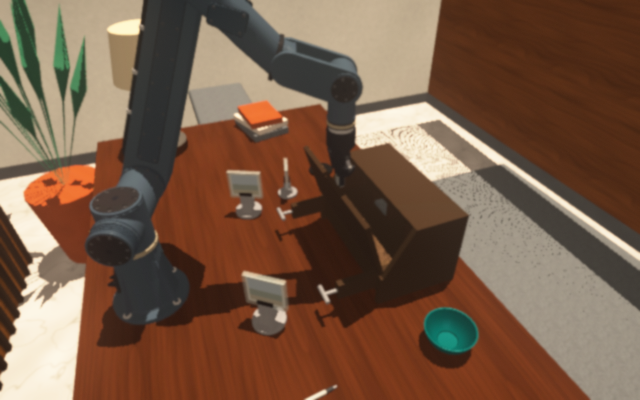

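Call:
servo_tool(targets=[[-0.012,0,0.004,0,0,0],[-0.012,0,0.004,0,0,0],[-0.012,0,0.005,0,0,0],[-0.01,0,0.006,0,0,0],[-0.01,0,0.006,0,0,0],[-0.01,0,0.006,0,0,0],[-0.009,0,0.007,0,0,0]])

```text
time_s: 26.05
position: [0.4813, -0.0607, 0.2271]
ee_rot: [-3.141, 0.004, 0.027]
contact_force: [1.0, -0.1, 2.1]
opening: -0.002
```

Call:
servo_tool(targets=[[-0.008,0,0.0085,0,0,0],[-0.008,0,0.0085,0,0,0],[-0.008,0,0.0085,0,0,0],[-0.007,0,0.0085,0,0,0]])

```text
time_s: 26.45
position: [0.451, -0.0614, 0.1929]
ee_rot: [-3.141, 0.002, 0.027]
contact_force: [1.4, -0.1, 0.7]
opening: 0.005
```

```bash
python3 snap.py 10 side
```

```text
26.5 [ 0.4485 -0.0607  0.1915] [-3.1391  0.007   0.0267] [-1.2  0.1 -1.2] -0.004390584296425176 [-0.38  0.35  1.88 -0.    0.92  1.16]
```

View pics/side10.png

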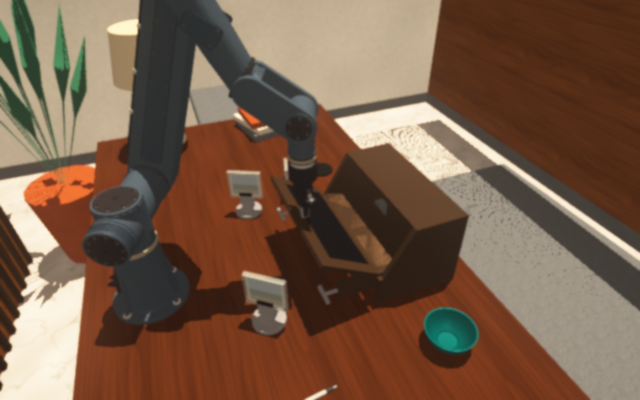

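Call:
servo_tool(targets=[[-0.005,0,0.008,0,0,0],[-0.005,0,0.008,0,0,0],[-0.004,0,0.008,0,0,0],[-0.004,0,0.008,0,0,0],[-0.003,0,0.008,0,0,0],[-0.003,0,0.008,0,0,0],[-0.002,0,0.008,0,0,0],[-0.002,0,0.008,0,0,0],[-0.001,0,0.007,0,0,0],[0,0,0.005,0,0,0],[0,0,0.003,0,0,0],[0,0,0,0,0,0]])

```text
time_s: 27.7
position: [0.4234, -0.0625, 0.1145]
ee_rot: [-3.141, 0.0, 0.027]
contact_force: [0.3, -0.3, -0.6]
opening: -0.0
```

```bash
python3 snap.py 11 side scene; python3 - <<'E'
from h import *
d=np.load('pics/side11.npy'); c=cloud('side',d)
q=c[(c[:,0]>.39)&(c[:,0]<.57)&(c[:,1]>-.26)&(c[:,1]<.14)&(c[:,2]>.09)&(c[:,2]<.15)&~((abs(c[:,1]+.06)<.06))]
A=np.c_[q[:,0],q[:,1],np.ones(len(q))]
for i in range(3):
    s=np.linalg.lstsq(A,q[:,2],rcond=None)[0]; r=abs(q[:,2]-A@s)<.006; A=A[r];q=q[r]
print(len(q),s,'tilt deg',np.degrees(np.arctan(s[0])),'z at .48',s@[.48,-.06,1], q.min(0),q.max(0))
E
```

```text
27.8 [ 0.4237 -0.0625  0.115 ] [ 3.1414e+00 -4.0000e-04  2.6700e-02] [ 0.4 -0.1  0.1] 0.00045784291493400787 [-0.41  0.46  2.02 -0.    0.66  1.14]
3500 [ 0.00619035 -0.00071424  0.1148889 ] tilt deg 0.354676643832674 z at .48 0.11790311985040813 [ 0.39008823 -0.25999335  0.1125529 ] [0.56961091 0.13970815 0.12351269]
```

View pics/side11.png

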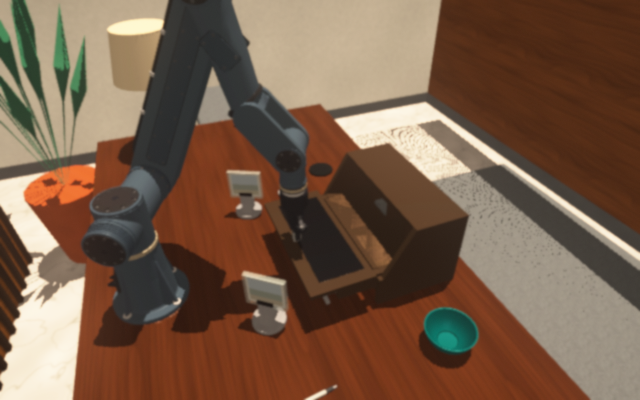

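The flap lies level: its face is at z=0.118 with 0.35° tilt. I'll press lightly to confirm it is seated, then retreat.

Call:
servo_tool(targets=[[0,0,0.003,0,0,0],[0,0,0.003,0,0,0],[0,0,0.002,0,0,0],[0,0,0,0,0,0]])

```text
time_s: 28.2
position: [0.4235, -0.0625, 0.1077]
ee_rot: [3.141, -0.0, 0.027]
contact_force: [-1.9, 0.1, 9.5]
opening: -0.001
```

Call:
servo_tool(targets=[[0,0,0.002,0,0,0],[0,0,0.001,0,0,0],[0,0,0,0,0,0]])

```text
time_s: 28.5
position: [0.4235, -0.0625, 0.1071]
ee_rot: [3.14, -0.002, 0.027]
contact_force: [-6.0, 1.8, 37.7]
opening: -0.005
```

Contact is firm and the supports carry it. Retreating.

Call:
servo_tool(targets=[[0,0,-0.01,0,0,0],[0,0,-0.02,0,0,0],[0,0,-0.03,0,0,0],[0,0,-0.04,0,0,0],[0,0,-0.04,0,0,0],[0,0,-0.03,0,0,0],[0,0,-0.01,0,0,0],[0,0,0,0,0,0],[0,0,0,0,0,0]])

```text
time_s: 29.4
position: [0.4224, -0.0621, 0.2826]
ee_rot: [-3.14, 0.003, 0.027]
contact_force: [0.3, 0.6, -0.1]
opening: 0.003
```

```bash
python3 snap.py 12 side scene wrist; python3 - <<'E'
from h import *
for n in ('side','scene'):
    d=np.load(f'pics/{n}12.npy'); c=cloud(n,d); im=cv2.imread(f'pics/{n}12.png'); hs=cv2.cvtColor(im,cv2.COLOR_BGR2HSV).reshape(-1,3)
    q=c[(c[:,0]>.40)&(c[:,0]<.57)&(c[:,1]>-.26)&(c[:,1]<.14)&(c[:,2]>.10)&(c[:,2]<.135)]
    A=np.c_[q[:,0],q[:,1],np.ones(len(q))]
    for i in range(3):
        s=np.linalg.lstsq(A,q[:,2],rcond=None)[0]; r=abs(q[:,2]-A@s)<.005; A=A[r];q=q[r]
    print(n,len(q),'tilt',np.degrees(np.arctan(s[:2])),'z',s@[.48,-.06,1])
    t=c[(hs[:,1]<110)&(c[:,2]>.12)&(c[:,2]<.137)&(abs(c[:,0]-.509)<.06)&(abs(c[:,1]-.33)<.07)]
    if len(t): r=cv2.minAreaRect(t[:,:2].astype(np.float32)); print('stand top',len(t),r,np.median(t[:,2]))
    i0=cv2.imread(f'pics/{n}0.png').astype(int); 
    m=(hs[:,0]>75)&(hs[:,0]<100)&(hs[:,1]>120); h0=cv2.cvtColor(i0.astype(np.uint8),cv2.COLOR_BGR2HSV).reshape(-1,3); m0=(h0[:,0]>75)&(h0[:,0]<100)&(h0[:,1]>120)
    f=lambda m:np.argwhere(m.reshape(400,640)).mean(0).round(2)
    print('bowl px',f(m0),f(m))
E
```

```text
29.55 [ 0.4223 -0.0621  0.2822] [-3.1399  0.0037  0.0265] [ 0.7 -0.2  0.7] -0.0005431381791245299 [-0.41  0.17  1.82 -0.    1.15  1.14]
side 5426 tilt [0.2761964  0.00104799] z 0.11798671701323611
bowl px [330.19 450.37] [330.18 450.35]
scene 4670 tilt [ 0.26296692 -0.03945915] z 0.12035054071733971
stand top 144 ((0.5105751156806946, 0.3330845236778259), (0.08726948499679565, 0.012887676246464252), 74.28001403808594) 0.12893048497216053
bowl px [148.53 221.74] [148.42 222.96]
```

View pics/side12.png

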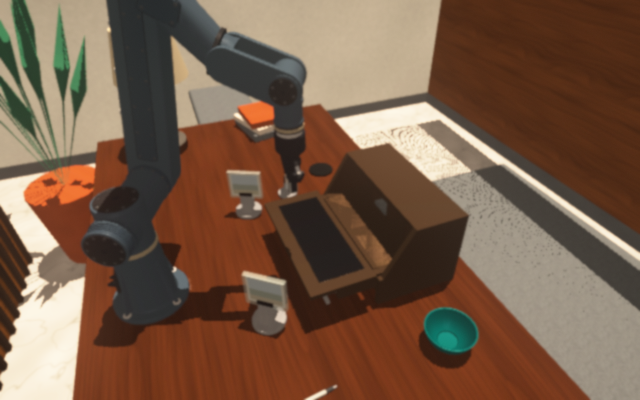

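View pics/scene12.png

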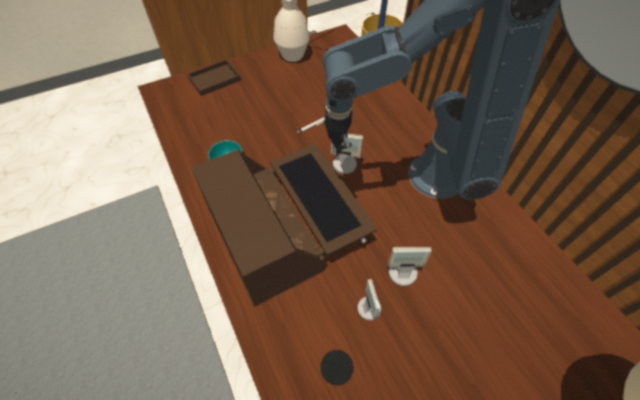

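The flap is level over both supports, and the small stand is upright at (370,300) in the scene view, near (0.51, 0.33). Bowl, pen and coaster haven't moved, and the arm is clear of everything.

```bash
python3 -c "
from station import *
print(job_done())"
```

```text
the job is handed in; nothing more can be done
None
```

The bureau is set up for writing and I've handed the job in at about 29.6 s. I don't have a verdict, because the hand-in doesn't report one.

**What I did:** I moved the smallest photo stand to about (0.51, 0.33), roughly 0.39 m left of the bureau's middle. Then I pulled the left and right supports out to their stops with the flap still up. Last, I hooked the flap's lip from behind and led it over. It sank the last part by itself, and I pressed it lightly to check it was seated.

**Last checks:**
- **Flap:** tilt is about 0.3° in both views. The writing face measures 0.118 m high from the side camera and 0.120 m from the scene camera; it should be 0.119 m.
- **Supports:** both were pulled out to about 0.110 m, measured before I lowered the flap. With the flap down I could only see that it lies level on them.
- **Photo stand:** upright at its new place. The side camera couldn't see it at the end because the arm was in the way, so only the scene camera confirmed it.
- **Bowl, pen and coaster:** none had moved as far as I could see. Only the bowl's position was measured, and it is unchanged.
- **Robot:** touching nothing.

**What didn't go as expected:** the first grip on the left bar closed above it. The wrist camera put the fingertips about 12 mm behind the tool point, while `tip_reach` says 14 mm ahead. I trusted the camera, went 20 mm deeper, and both bars then gripped normally.

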